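# Line up the tea tins in a hotel room

## Robot

A 7-joint arm with a two-finger parallel gripper is mounted at the origin on the work surface. World frame = base frame: x ahead of the robot, y to its left, z up, the work surface at z = 0. Lengths are in m, angles in rad, forces in N, time in s.
With the tool pointing down it reaches from about 0.425 to 0.925 m from the base axis. Payload 6.8 kg.
Tool frame: the origin (TCP) lies midway between the tips of the shut fingers; the grasp point (between the pads) lies 19 mm behind it; z points along the fingers, y is the line along which they close (so a half turn about z gives the same grasp; the last joint's range is limited). The gripper opens to 88 mm and grips with 3 to 60 N. Pads are 20 mm wide; open, the fingers measure 115 mm over their backs; the gripper's body (75 mm by 178 mm) begins 61 mm behind the grasp point.
Start: joints at [-1.373, 0.477, 0.022, 1.555, -0.011, 1.109, -0.083], TCP at [0.203, 0.644, 0.223] pointing down, gripper open.
Joint ranges: [-2.96, 2.96], [-0.34, 2.1], [-1.41, 1.46], [0.24, 2.44], [-1.37, 4.51], [0.17, 1.92], [-2.96, 2.96]. Speed limits (rad/s): [2.39, 2.39, 3.14, 3.14, 3.14, 3.14, 3.14].

## Interface

Orientations are given as a rotation vector (axis times angle).
In Python, from plant import readout, viewer, env gives the robot as it stands.
- The arm moves only by the tool move_arm, never from a script. Its argument "steps" is a list of rows, each a list of 6 numbers: the shift along the tool's x, y, z scaled (see below), then the turn, a rotation vector about the tool's x, y, z scaled (see below). In form: [[x, y, z, rx, ry, rz], ...]. A call has 1 to 10 rows; each row is the pose to reach, as a shift and turn from the pose commanded when the call began, along the tool's axes at that moment, turning the shorter way round; what a row does not reach only later rows make up. The controller multiplies each number of a shift by 40 cm and each number of a turn by pi rad. A row lasts 1/12 s, in which the tool goes at most 41.7 mm and 7.16 degrees, less where a joint would pass 70% of its speed; a pose out of reach is approached as far as the arm can. A call with a number of a shift or a turn outside -1 to 1 is refused whole. A call with a gripper value outside its range is refused whole. "jaw" is the opening, from -1 (shut) to 1 (fully open), set as the call begins (left out, the last holds). The fingers move at their own pace and stop on an object; "squeeze" is the grip in N (left out, the last holds). Time passes only in rows, so rows that repeat a pose let the fingers close. It gives the time, the measured TCP pose, the force, the opening and the grip force at its end, in the units of the state.
- readout.read_state(): the state, without advancing time (a new reading comes with each control period).
- viewer.snapshot(name): name is "scene" or "top" or "wrist"; returns a dict with "frame" (400x640x3 uint8, red, green, blue), "depth" (400x640 float32, m along the optical axis (not along the pixel's ray), 0 where there is no reading), "K" (3x3 intrinsics, pixels), "world_to_cam" (4x4, takes a point from world to camera coordinates); the wrist camera has in their place "hand_eye" (4x4, takes a point from camera to tool coordinates, whose origin is the TCP and whose axes are the flange's). Camera axes: x right, y down, z forward; pixel columns grow to the right and rows downward; lengths in m; the calibration is good to about 2 mm. A picture is of the moment at which its call begins: read the wrist's pose just before it.
- env.finish_job(): hands the job in; it is judged then, once.
The state is a dict: "t": time; "joint_positions": joint angles; "joint_velocities": joint speeds; "tau": joint torques, N m; "eef_pos": TCP position; "eef_rot": TCP orientation; "contact_force": force on the tool from outside, world axes, zero at the start; "moment": the same for the moment, N m; "opening": finger opening in m; "grip_force": force on a finger pad.
Only numpy, scipy, OpenCV 4.12 (cv2) and the standard library are available. Lean on these libraries where they do the work, as an engineer would, in place of code of your own. Each camera call takes 0.05 s, during which the arm holds its last target. There are 200 camera calls.

## Task

Tidy the tea board for the next guest. The blue tin was left lying on its side: stand it up on its base, and line up the three tins on the board in a straight, even row, each upright with its lid on top, centred and square on one of the three dark inlaid squares, with the blue one in the middle and the white and green ones on either side in any order. Do not knock over the white or the green tin, and leave the clock and the tumbler where they are.

Things in the scene. Friction and masses are not known exactly. Their poses are not given: they have to be found in the camera images.
- board: flat pale wooden tea board fixed to the table, 170 mm (its x) x 300 mm (its y, the row's direction) x 10 mm thick, no rim. Origin at the centre of its underside on the table. On its top, along y, lie three dark slate squares of 58 mm, 66 mm from centre to centre, parallel to its edges and flush.
- spot_left (a point): centre of the inlaid square at the board's +y end, on the board's top (10 mm above the table); axes as the board's
- spot_mid (a point): centre of the middle inlaid square, on the board's top; axes as the board's
- spot_right (a point): centre of the inlaid square at the board's -y end, on the board's top; axes as the board's
- tin_white: square tea tin, 50 x 50 mm by 100 mm tall, about 160 g, white, with a flush silver metal lid (last 18 mm); alike each quarter turn. Origin at the centre of its bottom (the end without lid), z axis from bottom to lid. Starts upright on the board, crowding the middle square on its left or right (varies), out of line and turned up to 25 degrees.
- tin_green: square tea tin, 50 x 50 mm by 100 mm tall, about 160 g, green, with a flush silver metal lid (last 18 mm); alike each quarter turn. Origin at the centre of its bottom (the end without lid), z axis from bottom to lid. Starts upright on the board, crowding the middle square on its left or right (varies), out of line and turned up to 25 degrees.
- tin_blue: square tea tin, 50 x 50 mm by 100 mm tall, about 160 g, blue, with a flush silver metal lid (last 18 mm); alike each quarter turn. Origin at the centre of its bottom (the end without lid), z axis from bottom to lid. It starts lying on one side on the bare table to the left of the board (origin 25 mm up), lid pointing to +y (left as the robot sees it) within 40 degrees. The lid stays on.
- clock: black bedside alarm clock, a block 55 x 120 x 75 mm, beyond the board; origin at the centre of its underside. To be left alone.
- tumbler: empty drinking glass, 68 mm across and 110 mm tall, upright, beyond the blue tin; origin at the centre of its underside. To be left alone.

How it is judged:
By the outcome, as a careful person would: the job done as asked, in the order asked, and still so for the second after the job is handed in, with the robot touching nothing.
It also fails if it takes over 72 s, if anything falls off the work surface, if the arm or the gripper's body presses on something with over 40 N, if the wrist force passes 120 N, or if a joint passes its speed limit or range.

## Working session

There is one attempt and no reset: what is moved stays moved. The work goes in short steps, Python scripts to look and compute and a tool call to move; the robot and the scene stay as the last step left them, time stands still between calls to the robot, and variables do not carry over. Pictures are saved under pics/ and viewed, at most 10 in all, crops included, and the job is handed in when it is done.

Besides the shell and the picture viewer there is one more tool, called after "Request:" by a JSON object that holds its "op" and its "data", one argument or row to a line. move_arm: Moves the arm, as the interface text tells. Its arguments: {"type":"object","properties":{"steps":{"type":"array","items":{"type":"array","items":{"type":"number","minimum":-1,"maximum":1}}},"jaw":{"type":"number"},"squeeze":{"type":"number"}},"required":["steps"]}

```bash
ls; mkdir -p pics
python3 - <<'E'
from plant import readout, viewer, env
import cv2, numpy as np
s=readout.read_state(); print({k:np.round(v,3) for k,v in s.items()})
for n in ("scene","top"):
    d=viewer.snapshot(n); cv2.imwrite(f"pics/{n}0.png",d["frame"][:,:,::-1]); np.savez(f"{n}0.npz",**d)
    print(n,d["K"].round(1).tolist(),d["world_to_cam"].round(3).tolist())
a=cv2.imread("pics/scene0.png");b=cv2.imread("pics/top0.png")
E
```

```text
pics
{'t': np.float64(0.0), 'joint_positions': array([-1.373,  0.478,  0.022,  1.556, -0.011,  1.109, -0.083]), 'joint_velocities': array([ 0.   ,  0.   , -0.   ,  0.002, -0.001,  0.   ,  0.002]), 'tau': array([-0.0000e+00, -5.8286e+01,  1.5350e+00, -2.7261e+01, -5.4000e-02,
        1.7000e-02,  0.0000e+00]), 'eef_pos': array([0.203, 0.643, 0.222]), 'eef_rot': array([-4.780e-01, -3.105e+00,  3.000e-03]), 'contact_force': array([-0.026,  0.086,  0.743]), 'moment': array([-0.035,  0.002,  0.061]), 'grip_force': np.float64(0.0), 'opening': np.float64(0.088)}
scene [[427.9, 0.0, 319.7], [0.0, 427.9, 206.7], [0.0, 0.0, 1.0]] [[0.39, 0.921, -0.002, -0.275], [0.748, -0.318, -0.582, -0.412], [-0.537, 0.226, -0.813, 1.255], [0.0, 0.0, 0.0, 1.0]]
top [[520.9, 0.0, 312.2], [0.0, 520.9, 195.3], [0.0, 0.0, 1.0]] [[-0.022, -0.999, 0.026, 0.037], [-0.989, 0.018, -0.147, 0.618], [0.147, -0.029, -0.989, 0.845], [0.0, 0.0, 0.0, 1.0]]
```

View pics/scene0.png

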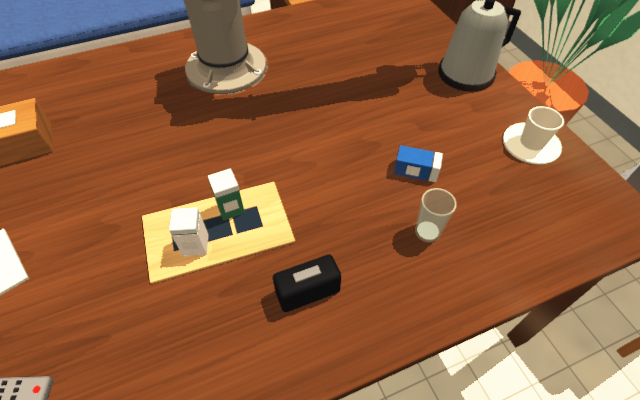

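View pics/top0.png

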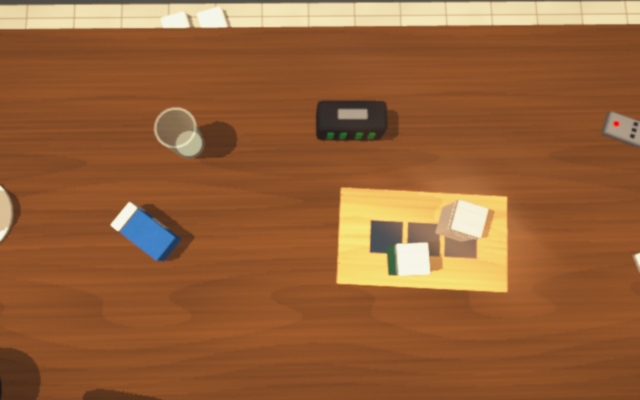

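The scene view shows the green tin at (228,195) and the white at (188,230) on the board, the blue lying at (418,163), the tumbler at (434,215) and the clock at (307,283). The top view shows the blue's lid end at (125,215) with its body to (165,250), the lids of green (412,259) and white (467,219), and the board spanning (338–508, 188–292).

```bash
cat > h.py <<'E'
import numpy as np, cv2
from scipy.spatial.transform import Rotation as R
def cloud(d, T=None):
    """world point per pixel; T = camera->world"""
    if T is None: T=np.linalg.inv(d["world_to_cam"])
    K=d["K"]; z=d["depth"]; v,u=np.mgrid[:z.shape[0],:z.shape[1]]
    p=np.stack([(u-K[0,2])/K[0,0]*z,(v-K[1,2])/K[1,1]*z,z],-1)
    return p@T[:3,:3].T+T[:3,3]
def rays(d,uv,h,T=None):
    if T is None: T=np.linalg.inv(d["world_to_cam"])
    uv=np.atleast_2d(uv).astype(float); K=d["K"]
    r=np.c_[(uv[:,0]-K[0,2])/K[0,0],(uv[:,1]-K[1,2])/K[1,1],np.ones(len(uv))]@T[:3,:3].T
    return T[:3,3]+r*((h-T[2,3])/r[:,2])[:,None]
def rect(xy):
    """centre, sizes, angle of long side (deg, of edge 0)"""
    (c,s,a)=cv2.minAreaRect((np.asarray(xy)*1000).astype(np.float32)); return np.round(c,1),np.round(s,1),round(a,1)
def blobs(mask,amin=60):
    n,l,st,c=cv2.connectedComponentsWithStats(mask.astype(np.uint8),connectivity=4)
    return [l==i for i in range(1,n) if st[i,4]>amin]
def prect(d,m,h,T=None):
    """rect of a mask's outline cast on the plane z=h"""
    c=max(cv2.findContours(m.astype(np.uint8),cv2.RETR_EXTERNAL,cv2.CHAIN_APPROX_NONE)[0],key=cv2.contourArea)[:,0]
    return rect(rays(d,c,h,T)[:,:2])
E
python3 - <<'E'
from h import *
for n in ("top","scene"):
    d=dict(np.load(n+"0.npz")); P=cloud(d); z=P[...,2]; x=P[...,0]; y=P[...,1]
    hsv=cv2.cvtColor(d["frame"],cv2.COLOR_RGB2HSV)
    work=(x>.3)&(x<.95)&(abs(y)<.6)
    print(n)
    print("table z",np.median(z[(z<.02)&work]))
    for lo,hi,h in((.1,.125,.11),(.042,.06,.05)):
        for m in blobs((z>lo)&(z<hi)&work):
            print(h,m.sum(),np.median(z[m]).round(4),prect(d,m,h), rect(P[m][:,:2]))
    H,S,V=cv2.split(hsv); print("board px",hsv[275,370] if n=="top" else hsv[250,160], hsv[350,300])
    m=(z<.03)&work&(H>17)&(H<32)&(S>60)&(V>130)
    for b in blobs(m,2000): print("board",prect(d,b,.01))
    m=(z<.03)&work&(V<80)&((S<160))
    for b in blobs(m,150): print("dark",b.sum(),prect(d,b,.01),P[b].mean(0).round(3))
E
```

```text
top
table z -0.0006635248402766525
0.11 441 0.1085 (array([722.4, 242.9]), array([68.5, 66.1]), 89.1) (array([723.4, 243.4]), array([66.4, 66.9]), 80.7)
0.11 1029 0.1088 (array([ 567.7, -221.2]), array([51.8, 50.9]), 71.4) (array([ 568.2, -222.9]), array([51.3, 50.4]), 72.1)
0.11 1041 0.109 (array([ 506.2, -128.5]), array([49.8, 51.2]), 1.3) (array([ 506.3, -129.5]), array([50. , 50.7]), 1.0)
0.05 139 0.0507 (array([737.2, 254.4]), array([25.7, 53.3]), 38.9) (array([735.5, 253.6]), array([24.2, 52.8]), 41.0)
0.05 204 0.051 (array([725. , -44.1]), array([116.5,  11.3]), 86.5) (array([725.4, -44.2]), array([116.9,   8.3]), 86.4)
0.05 64 0.0512 (array([700.5, 231.8]), array([11.4, 43.9]), 27.8) (array([701.1, 232.2]), array([10.7, 43.9]), 28.3)
0.05 1832 0.0491 (array([562.9, 307.3]), array([101.2,  50.2]), 51.8) (array([563.2, 308.5]), array([100.4,  50.3]), 51.7)
0.05 124 0.0512 (array([ 560.4, -206.7]), array([68.2, 36.9]), 25.5) (array([ 560.2, -207.5]), array([68.6, 34.7]), 26.6)
board px [ 24 134 246] [ 12 182 140]
board (array([ 542.8, -169.6]), array([297.9, 168.2]), 85.9)
dark 
[... 1251 characters left out ...]
ay([736.2, 227.5]), array([58.2, 24.6]), 38.6)
0.05 172 0.0516 (array([ 584.1, -216. ]), array([42.5, 70.6]), 26.1) (array([ 585.3, -216.8]), array([35.5, 68.2]), 25.2)
0.05 254 0.0514 (array([778.6, -48.5]), array([118.8,  14.8]), 85.7) (array([778.6, -49. ]), array([117.8,  12.3]), 84.2)
board px [ 26 111 255] [ 11 189 146]
board (array([ 545. , -172.1]), array([298.4, 168.9]), 85.9)
board (array([988.7,  75.4]), array([293. ,  60.9]), 89.7)
dark 232 (array([342.6, 568.8]), array([93.2, 41.2]), 33.2) [0.345 0.569 0.01 ]
dark 1055 (array([ 544.3, -136.8]), array([116.2,  61. ]), 86.3) [ 0.547 -0.137  0.011]
dark 305 (array([776. , -48.2]), array([119. ,  18.1]), 84.5) [ 0.779 -0.051  0.018]
```

```bash
cat >> h.py <<'E'
def tool(yaw_y, pitch=0.):
    """tool rotation: closing line y level at yaw_y deg; z leaned 'pitch' deg off straight down, towards +(z x... ) = tool x for +"""
    a=np.radians(yaw_y); y=np.array([np.cos(a),np.sin(a),0]); h=np.cross(y,[0,0,-1.]); p=np.radians(pitch)
    z=np.array([0,0,-1.])*np.cos(p)+h*np.sin(p); return R.from_matrix(np.c_[np.cross(y,z),y,z])
def row(G, Rt, s=None):
    """row taking the grasp point to G (m) with tool rotation Rt, from the present pose"""
    if s is None:
        from plant import readout; s=readout.read_state()
    R0=R.from_rotvec(s["eef_rot"]); p=np.asarray(G)+Rt.apply([0,0,.019])
    d=R0.inv().apply(p-s["eef_pos"]); t=(R0.inv()*Rt).as_rotvec()
    n=max(np.linalg.norm(d)/.0417,np.degrees(np.linalg.norm(t))/7.16)
    print(np.r_[d/.4,t/np.pi].round(4).tolist(),"rows>=%.1f"%n); return dict(eef_pos=p,eef_rot=Rt.as_rotvec())
E
python3 - <<'E'
from h import *
u=np.array([np.cos(np.radians(51.8)),np.sin(np.radians(51.8)),0])
T=tool(-38.2,30); z=T.as_matrix()[:,2]; print(z, z@u, T.as_matrix()[:,0]@u)
sg=30 if z@u<0 else -30; print(sg)
T=tool(-38.2,sg); z=T.apply([0,0,1]); G=np.array([.5635,.308,.029])
s=row(G-z*.11,T); row(G,T,s)
E
```

```text
[ 0.3092042   0.39292845 -0.8660254 ] 0.5 0.8660254037844389
-30
[-1.1517, -0.4209, 0.2858, 0.1601, -0.1104, 0.5988] rows>=15.8
[-0.0, 0.0, 0.275, -0.0, -0.0, 0.0] rows>=2.6
```

Request:
{"op": "move_arm", "data": {
  "steps": [
    [-0.07, -0.025, 0.015, 0.01, -0.007, 0.036],
    [-0.14, -0.05, 0.03, 0.02, -0.014, 0.072],
    [-0.21, -0.08, 0.05, 0.03, -0.02, 0.108],
    [-0.28, -0.1, 0.07, 0.038, -0.026, 0.144],
    [-0.35, -0.13, 0.08, 0.048, -0.033, 0.18],
    [-0.42, -0.15, 0.1, 0.057, -0.04, 0.216],
    [-0.49, -0.18, 0.12, 0.067, -0.046, 0.252],
    [-0.56, -0.2, 0.14, 0.077, -0.053, 0.288],
    [-0.63, -0.23, 0.155, 0.086, -0.06, 0.324],
    [-0.7, -0.255, 0.17, 0.096, -0.066, 0.36]
  ],
  "jaw": 1
}}

```text
t: 0.93
eef_pos: [0.4397, 0.4613, 0.1539]
eef_rot: [1.962, 2.208, -0.469]
contact_force: [0.4, -0.8, -0.3]
opening: 0.0879
grip_force: 0.0
```

```bash
cat > p.py <<'E'
from h import *
from plant import readout
import sys
G=np.array([float(v) for v in sys.argv[1:4]]); yaw,pit,back=map(float,sys.argv[4:7])
s=readout.read_state(); Rc=R.from_rotvec(s["eef_rot"]); z=Rc.apply([0,0,1]); 
print("t",round(float(s["t"]),2),"G",(s["eef_pos"]-.019*z).round(4),"yaw_y",np.degrees(np.arctan2(*Rc.apply([0,1,0])[1::-1])).round(1),"z",z.round(3),"F",s["contact_force"].round(1),"op",round(float(s["opening"]),4),"q",s["joint_positions"].round(2))
T=tool(yaw,pit); row(G-back*T.apply([0,0,1]),T)
E
python3 p.py .5635 .308 .029 -38.2 -30 .11
```

```text
t 0.93 G [0.4415 0.4676 0.1717] yaw_y 5.5 z [-0.094 -0.329 -0.94 ] F [ 0.4 -0.8 -0.3] op 0.0879 q [-1.2   0.69  0.37  1.47 -0.09  1.34 -0.71]
[-0.2902, 0.3621, 0.1691, 0.0632, -0.0444, 0.2376] rows>=6.3
```

Request:
{"op": "move_arm", "data": {
  "steps": [
    [-0.045, 0.06, 0.025, 0.01, -0.007, 0.036],
    [-0.09, 0.115, 0.05, 0.02, -0.014, 0.072],
    [-0.13, 0.17, 0.08, 0.03, -0.02, 0.108],
    [-0.18, 0.22, 0.1, 0.038, -0.027, 0.144],
    [-0.22, 0.28, 0.13, 0.048, -0.034, 0.18],
    [-0.26, 0.33, 0.155, 0.057, -0.04, 0.216],
    [-0.29, 0.362, 0.169, 0.0632, -0.0444, 0.2376],
    [-0.29, 0.362, 0.169, 0.0632, -0.0444, 0.2376],
    [-0.29, 0.362, 0.169, 0.0632, -0.0444, 0.2376]
  ]
}}

```text
t: 1.68
eef_pos: [0.5926, 0.3435, 0.1072]
eef_rot: [2.548, 1.241, -0.683]
contact_force: [-0.1, 0.1, 0.2]
opening: 0.0879
grip_force: 0.0
```

```bash
python3 p.py .5635 .308 .029 -38.2 -30 0
python3 - <<'E'
from h import *
from plant import viewer,readout
s=readout.read_state(); d=viewer.snapshot("top"); P=cloud(d); z=P[...,2]; H,S,V=cv2.split(cv2.cvtColor(d["frame"],cv2.COLOR_RGB2HSV))
d=viewer.snapshot("wrist"); cv2.imwrite("pics/w1.png",d["frame"][:,:,::-1])
R0=R.from_rotvec(s["eef_rot"]).as_matrix(); T=np.eye(4); T[:3,:3]=R0;T[:3,3]=s["eef_pos"]; T=T@d["hand_eye"]
P=cloud(d,T); z=P[...,2]
for m in blobs((z>.04)&(z<.06),200): print(m.sum(),np.median(z[m]),prect(d,m,.05,T),rect(P[m][:,:2]))
E
```

```text
t 1.68 G [0.5984 0.351  0.1236] yaw_y -38.1 z [-0.309 -0.393 -0.866] F [-0.1  0.1  0.2] op 0.0879 q [-0.95  0.97  0.56  1.19 -0.25  1.57 -1.1 ]
[-0.0016, -0.0023, 0.2741, 0.0001, 0.0001, 0.0008] rows>=2.6
1833 0.05052745776231335 (array([720. , 259.8]), array([62.7, 44.8]), 13.0) (array([721.1, 260.1]), array([59.9, 26.3]), 9.7)
4774 0.04900777903177318 (array([567.7, 311.4]), array([105.8,  49.1]), 51.6) (array([564.8, 307.7]), array([101.2,  50.1]), 51.5)
```

View pics/w1.png

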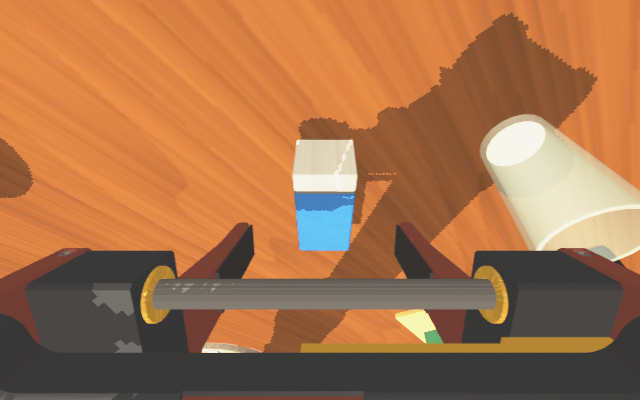

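The wrist view shows the blue tin centred between the fingers (lid at (325,165), body at (325,225)) and the tumbler off to the right at (560,190), clear of the fingers. Going down to grip.

Request:
{"op": "move_arm", "data": {
  "steps": [
    [0, -0.002, 0.07, 0, 0, 0],
    [0, -0.002, 0.14, 0, 0, 0],
    [0, -0.002, 0.21, 0, 0, 0],
    [0, -0.002, 0.25, 0, 0, 0],
    [0, -0.002, 0.274, 0, 0, 0],
    [0, -0.002, 0.274, 0, 0, 0],
    [0, -0.002, 0.274, 0, 0, 0]
  ]
}}

```text
t: 2.37
eef_pos: [0.5574, 0.3045, 0.0141]
eef_rot: [2.547, 1.248, -0.679]
contact_force: [0.3, 1.2, 0.7]
opening: 0.0878
grip_force: 0.0
```

Request:
{"op": "move_arm", "data": {
  "steps": [
    [0, 0, 0, 0, 0, 0],
    [0, 0, 0, 0, 0, 0],
    [0, 0, 0, 0, 0, 0],
    [0, 0, 0, 0, 0, 0],
    [0, 0, 0, 0, 0, 0],
    [0, 0, 0, 0, 0, 0]
  ],
  "jaw": -1,
  "squeeze": 30
}}

```text
t: 2.87
eef_pos: [0.5578, 0.303, 0.0135]
eef_rot: [2.548, 1.244, -0.68]
contact_force: [0.5, 0.3, 1.0]
opening: 0.0516
grip_force: 0.0
```

```bash
python3 p.py .5635 .308 .14 -38.2 -30 0;python3 p.py .60 .34 .15 -38.2 60 0
```

```text
t 2.87 G [0.5636 0.3104 0.03  ] yaw_y -37.9 z [-0.307 -0.392 -0.867] F [0.5 0.3 1. ] op 0.0516 q [-0.96  1.    0.53  1.39 -0.26  1.35 -1.07]
[-0.1415, 0.0032, -0.2361, 0.0004, -0.0007, 0.0014] rows>=2.6
t 2.87 G [0.5636 0.3104 0.03  ] yaw_y -37.9 z [-0.307 -0.392 -0.867] F [0.5 0.3 1. ] op 0.0516 q [-0.96  1.    0.53  1.39 -0.26  1.35 -1.07]
[-0.003, 0.0262, -0.3645, -0.0008, 0.4993, 0.0014] rows>=12.6
```

Request:
{"op": "move_arm", "data": {
  "steps": [
    [0, 0, 0, 0, 0, 0],
    [0, 0, 0, 0, 0, 0],
    [0, 0, 0, 0, 0, 0],
    [-0.03, 0, -0.05, 0, 0, 0],
    [-0.065, 0, -0.11, 0, 0, 0],
    [-0.1, 0, -0.17, 0, 0, 0],
    [-0.13, 0, -0.21, 0, 0, 0],
    [-0.14, 0, -0.235, 0, 0, 0],
    [-0.14, 0, -0.235, 0, 0, 0],
    [-0.14, 0, -0.235, 0, 0, 0]
  ]
}}

```text
t: 3.7
eef_pos: [0.5564, 0.3018, 0.1222]
eef_rot: [2.548, 1.245, -0.681]
contact_force: [-0.2, -0.7, -3.0]
opening: 0.0496
grip_force: 30.0
```

```bash
python3 p.py .6 .34 .14 -38.2 60 0
```

```text
t 3.7 G [0.5623 0.3092 0.1386] yaw_y -37.9 z [-0.307 -0.392 -0.867] F [-0.2 -0.7 -3. ] op 0.0496 q [-0.98  0.87  0.57  1.37 -0.22  1.5  -1.07]
[0.1487, 0.0273, -0.1095, -0.001, 0.4993, 0.0014] rows>=12.6
```

Request:
{"op": "move_arm", "data": {
  "steps": [
    [0.01, 0.002, -0.007, 0, 0.03, 0],
    [0.02, 0.004, -0.014, 0, 0.065, 0],
    [0.03, 0.006, -0.022, 0, 0.1, 0],
    [0.04, 0.008, -0.03, 0, 0.135, 0],
    [0.05, 0.01, -0.04, 0, 0.17, 0],
    [0.06, 0.012, -0.045, 0, 0.205, 0],
    [0.07, 0.014, -0.053, 0, 0.24, 0],
    [0.08, 0.016, -0.06, 0, 0.275, 0],
    [0.09, 0.018, -0.067, 0, 0.305, 0],
    [0.1, 0.02, -0.075, 0, 0.33, 0]
  ]
}}

```text
t: 4.53
eef_pos: [0.5913, 0.3342, 0.1265]
eef_rot: [-2.552, -1.245, -0.67]
contact_force: [-0.9, 0.3, -3.7]
opening: 0.0497
grip_force: 30.0
```

```bash
python3 p.py .6 .34 .14 -38.2 60 0
```

```text
t 4.53 G [0.5856 0.3268 0.1431] yaw_y -38.0 z [ 0.302  0.388 -0.871] F [-0.9  0.3 -3.7] op 0.0497 q [-0.59  0.43  0.1   2.02 -0.85  0.31 -0.41]
[0.0624, 0.0083, 0.0238, -0.001, 0.1699, 0.0007] rows>=4.3
```

Request:
{"op": "move_arm", "data": {
  "steps": [
    [0.015, 0.002, 0.006, 0, 0.03, 0],
    [0.03, 0.004, 0.012, 0, 0.06, 0],
    [0.04, 0.006, 0.018, 0, 0.09, 0],
    [0.05, 0.008, 0.022, 0, 0.12, 0],
    [0.06, 0.008, 0.024, 0, 0.15, 0],
    [0.062, 0.008, 0.024, 0, 0.17, 0],
    [0.062, 0.008, 0.024, 0, 0.17, 0],
    [0.062, 0.008, 0.024, 0, 0.17, 0]
  ]
}}

```text
t: 5.2
eef_pos: [0.5949, 0.3098, 0.2094]
eef_rot: [-2.204, -1.1, -0.981]
contact_force: [0.6, 1.0, -2.1]
opening: 0.0498
grip_force: 30.0
```

```bash
python3 p.py .6 .34 .14 -38.2 60 0;python3 p.py .6 .34 .053 -38.2 60 0
```

```text
t 5.2 G [0.5876 0.2969 0.2213] yaw_y -34.2 z [ 0.384  0.68  -0.624] F [ 0.6  1.  -2.1] op 0.0498 q [ 0.48  0.53 -0.97  2.1  -1.37  0.17  0.4 ]
[-0.0856, -0.0086, 0.2111, -0.037, 0.0505, -0.0143] rows>=2.2
t 5.2 G [0.5876 0.2969 0.2213] yaw_y -34.2 z [ 0.384  0.68  -0.624] F [ 0.6  1.  -2.1] op 0.0498 q [ 0.48  0.53 -0.97  2.1  -1.37  0.17  0.4 ]
[-0.2541, 0.0137, 0.3469, -0.037, 0.0505, -0.0143] rows>=4.1
```

```bash
cat > fk.py <<'E'
from h import *
from scipy.optimize import least_squares
import itertools
D=[([-1.373,.478,.022,1.556,-.011,1.109,-.083],[.203,.643,.222],[-.478,-3.105,.003]),
([-1.2,.69,.37,1.47,-.09,1.34,-.71],[.4397,.4613,.1539],[1.962,2.208,-.469]),
([-.95,.97,.56,1.19,-.25,1.57,-1.1],[.5926,.3435,.1072],[2.548,1.241,-.683]),
([-.96,1.,.53,1.39,-.26,1.35,-1.07],[.5578,.303,.0135],[2.548,1.244,-.68]),
([-.98,.87,.57,1.37,-.22,1.5,-1.07],[.5564,.3018,.1222],[2.548,1.245,-.681]),
([-.59,.43,.1,2.02,-.85,.31,-.41],[.5913,.3342,.1265],[-2.552,-1.245,-.67]),
([.48,.53,-.97,2.1,-1.37,.17,.4],[.5949,.3098,.2094],[-2.204,-1.1,-.981])]
LO=np.array([-2.96,-.34,-1.41,.24,-1.37,.17,-2.96]); HI=np.array([2.96,2.1,1.46,2.44,4.51,1.92,2.96])
def fk(q,p,sg):
    L0,L1,L2,L3,a,b,c,e,a2=p; s1,s3,s5,s7=sg
    r=lambda ax,t:R.from_euler(ax,t)
    A=r('z',s1*q[0]+c)*r('y',q[1])*r('z',s3*q[2]); x=np.array([0,0,L0])+A.apply([a,0,L1])
    A=A*r('y',q[3]); x=x+A.apply([-a2,0,0]); A=A*r('z',s5*q[4]); x=x+A.apply([0,0,L2])
    A=A*r('y',q[5]); x=x+A.apply([b,0,L3]); return x,A*r('z',s7*q[6]+e)
def res(p,sg):
    o=[]
    for q,x,rv in D:
        y,A=fk(q,p,sg); o+=list(10*(y-x))+list((A.inv()*R.from_rotvec(rv)).as_rotvec())
    return np.array(o)
def fit():
    best=None
    for sg in itertools.product((1,-1),repeat=4):
      for e0 in (0,1.57,3.14,-1.57):
       for c0 in (0,3.14):
        f=least_squares(res,[.35,.4,.4,.3,0,0,c0,e0,0],args=(sg,))
        if best is None or f.cost<best[0]: best=(f.cost,f.x,sg)
    return best
if __name__=="__main__":
    b=fit(); print(b[0],b[1].round(4).tolist(),b[2]); print(res(b[1],b[2]).reshape(-1,6).round(3))
E
python3 fk.py
```

```text
0.03519216316078338 [0.2971, 0.5287, 0.5062, 0.3171, -0.0239, -0.005, -0.0816, 1.5, -0.0049] (-1, -1, -1, -1)
[[-0.058  0.05   0.08   0.001 -0.    -0.011]
 [-0.061  0.033  0.022 -0.022 -0.009  0.002]
 [ 0.059  0.003  0.019 -0.036 -0.007 -0.007]
 [-0.034 -0.038 -0.058 -0.036  0.001  0.005]
 [-0.037 -0.009 -0.032 -0.045  0.002 -0.001]
 [-0.085 -0.082 -0.058  0.044 -0.    -0.005]
 [ 0.107  0.     0.027  0.06  -0.007  0.017]]
```

```bash
cat >> fk.py <<'E'
P=[0.2971,0.5287,0.5062,0.3171,-0.0239,-0.005,-0.0816,1.5,-0.0049]; SG=(-1,-1,-1,-1)
def ik(G,T,seeds,m=.06):
    p=np.asarray(G)+T.apply([0,0,.019]); best=None
    for q0 in seeds:
        def f(q):
            x,A=fk(q,P,SG); return np.r_[10*(x-p),(A.inv()*T).as_rotvec(),.01*(q-q0)]
        s=least_squares(f,np.clip(q0,LO+m,HI-m),bounds=(LO+m-1e-6,HI-m+1e-6),max_nfev=60)
        e=np.abs(s.fun[:6]).max()
        if best is None or e<best[0]: best=(e,s.x)
    return best
E
python3 - <<'E'
from fk import *
seeds=[np.array(D[i][0]) for i in (0,4,5)]
for r in (.6,.7,.8):
  for az in (30,50,70):
    G=[r*np.cos(np.radians(az)),r*np.sin(np.radians(az)),.06]
    for P_ in (60,45):
      for du in (-20,0,20):
        e,q=ik(G,tool(az+du-90,P_),seeds)
        print(r,az,P_,du,"err %.3f"%e, q.round(2) if e<.03 else "")
E
```

```text
0.6 30 60 -20 err 0.366 
0.6 30 60 0 err 0.580 
0.6 30 60 20 err 0.366 
0.6 30 45 -20 err 0.183 
0.6 30 45 0 err 0.331 
0.6 30 45 20 err 0.184 
0.6 50 60 -20 err 0.366 
0.6 50 60 0 err 0.580 
0.6 50 60 20 err 0.366 
0.6 50 45 -20 err 0.183 
0.6 50 45 0 err 0.331 
0.6 50 45 20 err 0.183 
0.6 70 60 -20 err 0.366 
0.6 70 60 0 err 0.580 
0.6 70 60 20 err 0.366 
0.6 70 45 -20 err 0.183 
0.6 70 45 0 err 0.331 
0.6 70 45 20 err 0.183 
0.7 30 60 -20 err 0.310 
0.7 30 60 0 err 0.518 
0.7 30 60 20 err 0.310 
0.7 30 45 -20 err 0.145 
0.7 30 45 0 err 0.267 
0.7 30 45 20 err 0.146 
0.7 50 60 -20 err 0.310 
0.7 50 60 0 err 0.518 
0.7 50 60 20 err 0.310 
0.7 50 45 -20 err 0.145 
0.7 50 45 0 err 0.267 
0.7 50 45 20 err 0.146 
0.7 70 60 -20 err 0.310 
0.7 70 60 0 err 0.518 
0.7 70 60 20 err 0.310 
0.7 70 45 -20 err 0.146 
0.7 70 45 0 err 0.267 
0.7 70 45 20 err 0.145 
0.8 30 60 -20 err 0.248 
0.8 30 60 0 err 0.448 
0.8 30 60 20 err 0.248 
0.8 30 45 -20 err 0.096 
0.8 30 45 0 err 0.196 
0.8 30 45 20 err 0.096 
0.8 50 60 -20 err 0.248 
0.8 50 60 0 err 0.448 
0.8 50 60 20 err 0.248 
0.8 50 45 -20 err 0.096 
0.8 50 45 0 err 0.196 
0.8 50 45 20 err 0.096 
0.8 70 60 -20 err 0.248 
0.8 70 60 0 err 0.448 
0.8 70 60 20 err 0.248 
0.8 70 45 -20 err 0.096 
0.8 70 45 0 err 0.196 
0.8 70 45 20 err 0.095
```

Run:
```python
from fk import *
seeds=[np.array(D[i][0]) for i in (0,4,5,6)]+[np.array([-.6,.9,0,1.4,1.57,1.,-1.5])]+[np.array([-.6,.9,0,1.4,3.1,1.,-1.5])]
az=35
for r in (.6,.7,.8):
    G=[r*np.cos(np.radians(az)),r*np.sin(np.radians(az)),.06]
    for P_ in (60,45):
      for du in (-130,-100,-70,-45,45,70,100,130,180):
        e,q=ik(G,tool(az+du-90,P_),seeds)
        print(r,P_,du,"err %.3f"%e, q.round(2) if e<.04 else "")
```

```text
0.6 60 -130 err 0.000 [-0.9   1.04 -0.07  1.34  0.58  1.71  1.88]
0.6 60 -100 err 0.000 [-1.08  0.93  0.01  1.62  0.84  1.41  2.01]
0.6 60 -70 err 0.000 [-1.25  0.82  0.14  1.92  1.19  1.04  1.99]
0.6 60 -45 err 0.001 [-1.32  0.75  0.26  2.16  1.76  0.81  1.73]
0.6 60 45 err 0.001 [ 0.7   1.48 -1.28  2.16  1.58  0.23 -1.55]
0.6 60 70 err 0.000 [ 0.3   0.97 -0.71  1.92 -0.75  0.71  0.72]
0.6 60 100 err 0.000 [-0.21  0.93 -0.16  1.62 -0.75  1.34  0.92]
0.6 60 130 err 0.000 [-0.31  1.05 -0.21  1.34 -0.4   1.64  0.98]
0.6 60 180 err 0.059 
0.6 45 -130 err 0.000 [-0.83  0.91 -0.12  1.47  0.52  1.48  1.88]
0.6 45 -100 err 0.000 [-0.96  0.81 -0.07  1.69  0.78  1.22  2.08]
0.6 45 -70 err 0.000 [-1.95  1.38  1.36  1.94 -0.84  0.71 -2.57]
0.6 45 -45 err 0.000 [-1.91  1.12  1.17  2.14 -1.29  0.23 -1.73]
0.6 45 45 err 0.000 [ 0.24  0.78 -0.76  2.14 -1.28  0.23  0.81]
0.6 45 70 err 0.000 [ 0.13  0.8  -0.6   1.94 -0.66  0.63  0.52]
0.6 45 100 err 0.000 [-0.31  0.81 -0.09  1.69 -0.68  1.16  0.85]
0.6 45 130 err 0.000 [-0.38  0.91 -0.15  1.47 -0.35  1.42  0.98]
0.6 45 180 err 0.000 [-0.59  0.99 -0.1
[... 1450 characters left out ...]
 0.000 [-0.14  1.03 -0.36  1.46 -0.95  0.97  0.62]
0.8 60 100 err 0.000 [-0.26  1.19 -0.29  1.05 -0.65  1.48  0.61]
0.8 60 130 err 0.044 
0.8 60 180 err 0.394 
0.8 45 -130 err 0.000 [-0.86  1.23 -0.02  0.79  0.5   1.76  2.13]
0.8 45 -100 err 0.000 [-0.93  1.06 -0.    1.13  0.72  1.39  2.35]
0.8 45 -70 err 0.000 [-1.62  1.39  1.29  1.47 -0.65  0.82 -2.74]
0.8 45 -45 err 0.000 [-1.63  1.22  1.14  1.69 -0.86  0.37 -2.12]
0.8 45 45 err 0.000 [-0.11  0.88 -0.52  1.69 -0.9   0.38  0.26]
0.8 45 70 err 0.000 [-0.27  0.93 -0.25  1.47 -0.8   0.88  0.42]
0.8 45 100 err 0.000 [-0.35  1.07 -0.2   1.13 -0.55  1.33  0.57]
0.8 45 130 err 0.000 [-0.48  1.23 -0.1   0.79 -0.4   1.74  0.83]
0.8 45 180 err 0.144
```

```bash
python3 p.py .56 .24 .2 -10 15 0;  python3 p.py .55 .2 .2 27 20 0
```

```text
t 5.2 G [0.5876 0.2969 0.2213] yaw_y -34.2 z [ 0.384  0.68  -0.624] F [ 0.6  1.  -2.1] op 0.0498 q [ 0.48  0.53 -0.97  2.1  -1.37  0.17  0.4 ]
[-0.1665, 0.0278, -0.0999, 0.047, -0.2043, -0.1322] rows>=6.2
t 5.2 G [0.5876 0.2969 0.2213] yaw_y -34.2 z [ 0.384  0.68  -0.624] F [ 0.6  1.  -2.1] op 0.0498 q [ 0.48  0.53 -0.97  2.1  -1.37  0.17  0.4 ]
[-0.2263, 0.0538, -0.1803, 0.1758, -0.1732, -0.2974] rows>=9.7
```

Request:
{"op": "move_arm", "data": {
  "steps": [
    [-0.02, 0.004, -0.015, 0.005, -0.03, -0.02],
    [-0.045, 0.008, -0.03, 0.012, -0.06, -0.04],
    [-0.07, 0.012, -0.045, 0.02, -0.09, -0.06],
    [-0.1, 0.016, -0.06, 0.028, -0.12, -0.08],
    [-0.12, 0.02, -0.075, 0.034, -0.15, -0.1],
    [-0.145, 0.024, -0.09, 0.04, -0.18, -0.115],
    [-0.165, 0.028, -0.1, 0.047, -0.204, -0.132],
    [-0.165, 0.028, -0.1, 0.047, -0.204, -0.132],
    [-0.165, 0.028, -0.1, 0.047, -0.204, -0.132]
  ]
}}

```text
t: 5.95
eef_pos: [0.5609, 0.2488, 0.1827]
eef_rot: [-2.263, -1.912, -0.298]
contact_force: [0.4, -0.2, -2.7]
opening: 0.0494
grip_force: 30.0
```

```bash
python3 p.py .56 .24 .2 -10 15 0;  python3 p.py .55 .2 .2 25 20 0
```

```text
t 5.95 G [0.56   0.244  0.2011] yaw_y -9.6 z [ 0.046  0.252 -0.967] F [ 0.4 -0.2 -2.7] op 0.0494 q [-0.28  0.37 -0.15  1.85 -0.23  0.79 -0.44]
[-0.0101, 0.0015, 0.0001, 0.0006, 0.001, 0.0023] rows>=0.1
t 5.95 G [0.56   0.244  0.2011] yaw_y -9.6 z [ 0.046  0.252 -0.967] F [ 0.4 -0.2 -2.7] op 0.0494 q [-0.28  0.37 -0.15  1.85 -0.23  0.79 -0.44]
[-0.1081, -0.0157, -0.0272, 0.0586, 0.0282, -0.1833] rows>=4.9
```

Request:
{"op": "move_arm", "data": {
  "steps": [
    [-0.018, -0.002, -0.004, 0.009, 0.004, -0.03],
    [-0.036, -0.005, -0.008, 0.019, 0.009, -0.06],
    [-0.054, -0.008, -0.013, 0.029, 0.014, -0.09],
    [-0.072, -0.01, -0.018, 0.039, 0.019, -0.12],
    [-0.09, -0.013, -0.023, 0.049, 0.024, -0.15],
    [-0.108, -0.0157, -0.027, 0.0586, 0.028, -0.183],
    [-0.108, -0.0157, -0.027, 0.0586, 0.028, -0.183],
    [-0.108, -0.0157, -0.027, 0.0586, 0.028, -0.183]
  ]
}}

```text
t: 6.62
eef_pos: [0.5478, 0.2028, 0.182]
eef_rot: [-1.536, -2.383, -0.271]
contact_force: [0.0, -0.7, -2.5]
opening: 0.0498
grip_force: 30.0
```

```bash
python3 p.py .55 .2 .16 25 60 0
```

```text
t 6.62 G [0.5505 0.1969 0.1999] yaw_y 24.4 z [-0.141  0.312 -0.939] F [ 0.  -0.7 -2.5] op 0.0498 q [-0.04  0.44 -0.3   1.78 -0.26  1.    0.26]
[0.0034, 0.0016, 0.0852, 0.0023, 0.222, -0.0027] rows>=5.6
```

Request:
{"op": "move_arm", "data": {
  "steps": [
    [0, 0, 0.013, 0, 0.03, 0],
    [0.001, 0, 0.026, 0, 0.06, 0],
    [0.002, 0, 0.04, 0.001, 0.095, -0.001],
    [0.002, 0, 0.053, 0.001, 0.13, -0.001],
    [0.003, 0, 0.066, 0.002, 0.165, -0.002],
    [0.0034, 0.0016, 0.08, 0.0023, 0.2, -0.0027],
    [0.0034, 0.0016, 0.085, 0.0023, 0.222, -0.0027],
    [0.0034, 0.0016, 0.085, 0.0023, 0.222, -0.0027],
    [0.0034, 0.0016, 0.085, 0.0023, 0.222, -0.0027]
  ]
}}

```text
t: 7.37
eef_pos: [0.5432, 0.2157, 0.1507]
eef_rot: [-1.164, -1.832, -0.669]
contact_force: [0.8, -0.3, -1.6]
opening: 0.0497
grip_force: 30.0
```

```bash
python3 p.py .55 .2 .06 25 60 0
python3 - <<'E'
from h import *
from plant import viewer
d=viewer.snapshot("scene"); f=d["frame"][60:300,220:500]
cv2.imwrite("pics/s2.png",cv2.resize(f,None,fx=2,fy=2)[:,:,::-1])
P=cloud(d); H,S,V=cv2.split(cv2.cvtColor(d["frame"],cv2.COLOR_RGB2HSV))
m=(H>100)&(H<120)&(S>150)&(P[...,0]<.65)&(P[...,2]>.0)&(P[...,1]<.4); print(m.sum(),np.percentile(P[m],[1,50,99],axis=0).round(3))
E
```

```text
t 7.37 G [0.5502 0.2009 0.1602] yaw_y 25.2 z [-0.369  0.783 -0.502] F [ 0.8 -0.3 -1.6] op 0.0497 q [ 0.31  0.8  -0.48  1.69 -0.67  1.23  0.73]
[-0.2176, -0.0008, 0.1242, -0.0011, 0.0007, 0.0001] rows>=2.4
81 [[0.542 0.175 0.12 ]
 [0.563 0.213 0.171]
 [0.574 0.234 0.184]]
```

View pics/s2.png

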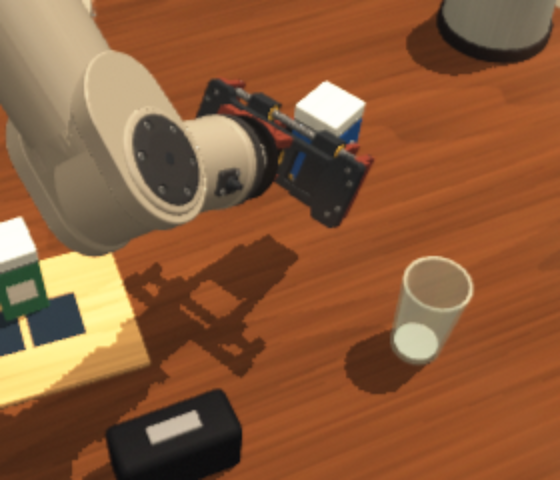

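The view shows the blue tin upright in the grip, lid up at (330,110), with the tumbler at (432,310) and the green tin at (15,270) clear of the arm. Lowering it.

Request:
{"op": "move_arm", "data": {
  "steps": [
    [-0.04, 0, 0.023, 0, 0, 0],
    [-0.09, 0, 0.051, 0, 0, 0],
    [-0.14, 0, 0.08, 0, 0, 0],
    [-0.18, 0, 0.103, 0, 0, 0],
    [-0.205, 0, 0.117, 0, 0, 0],
    [-0.218, 0, 0.1245, 0, 0, 0],
    [-0.225, 0, 0.1285, 0, 0, 0],
    [-0.23, 0, 0.1313, 0, 0, 0],
    [-0.233, 0, 0.133, 0, 0, 0],
    [-0.235, 0, 0.134, 0, 0, 0]
  ]
}}

```text
t: 8.25
eef_pos: [0.5445, 0.2154, 0.0446]
eef_rot: [-1.16, -1.835, -0.672]
contact_force: [0.6, -1.1, -2.6]
opening: 0.0498
grip_force: 30.0
```

```bash
python3 p.py .55 .2 .053 25 60 0; python3 p.py .55 .2 .053 25 60 0.1
```

```text
t 8.25 G [0.5515 0.2006 0.0541] yaw_y 25.3 z [-0.368  0.783 -0.502] F [ 0.6 -1.1 -2.6] op 0.0498 q [ 0.29  0.96 -0.45  1.68 -0.65  1.13  0.83]
[-0.0022, -0.0038, 0.0017, -0.0009, 0.0006, 0.0019] rows>=0.1
t 8.25 G [0.5515 0.2006 0.0541] yaw_y 25.3 z [-0.368  0.783 -0.502] F [ 0.6 -1.1 -2.6] op 0.0498 q [ 0.29  0.96 -0.45  1.68 -0.65  1.13  0.83]
[-0.0027, -0.0045, -0.2483, -0.0009, 0.0006, 0.0019] rows>=2.4
```

Request:
{"op": "move_arm", "data": {
  "steps": [
    [-0.003, 0, 0.0017, 0, 0, 0],
    [-0.006, 0, 0.0034, 0, 0, 0],
    [-0.008, 0, 0.0046, 0, 0, 0],
    [-0.008, 0, 0.0046, 0, 0, 0]
  ]
}}

```text
t: 8.58
eef_pos: [0.5445, 0.2152, 0.0423]
eef_rot: [-1.158, -1.833, -0.673]
contact_force: [-0.9, -5.1, 8.8]
opening: 0.0499
grip_force: 30.0
```

```bash
python3 p.py .55 .2 .053 25 60 0
```

```text
t 8.58 G [0.5515 0.2003 0.0518] yaw_y 25.3 z [-0.369  0.784 -0.499] F [-0.9 -5.1  8.8] op 0.0499 q [ 0.29  0.96 -0.45  1.67 -0.65  1.13  0.84]
[0.003, -0.0035, -0.0007, -0.001, -0.0004, 0.0017] rows>=0.1
```

Request:
{"op": "move_arm", "data": {
  "steps": [
    [0, 0, 0, 0, 0, 0],
    [0, 0, 0, 0, 0, 0],
    [0, 0, 0, 0, 0, 0],
    [0, 0, 0, 0, 0, 0],
    [0, 0, 0, 0, 0, 0]
  ],
  "jaw": 1
}}

```text
t: 9.0
eef_pos: [0.5439, 0.2154, 0.0401]
eef_rot: [-1.16, -1.834, -0.671]
contact_force: [-0.6, -1.0, 0.1]
opening: 0.0798
grip_force: 0.0
```

Request:
{"op": "move_arm", "data": {
  "steps": [
    [0, 0, -0.03, 0, 0, 0],
    [0, 0, -0.08, 0, 0, 0],
    [0, 0, -0.15, 0, 0, 0],
    [0, 0, -0.22, 0, 0, 0],
    [0, 0, -0.29, 0, 0, 0],
    [0, 0, -0.33, 0, 0, 0],
    [0, 0, -0.33, 0, 0, 0]
  ]
}}

```text
t: 9.58
eef_pos: [0.596, 0.1073, 0.1076]
eef_rot: [-1.167, -1.837, -0.675]
contact_force: [-0.0, -1.3, -0.0]
opening: 0.0876
grip_force: 0.0
```

```bash
python3 p.py .5635 .11 .2 0 0 0
```

```text
t 9.58 G [0.6029 0.0925 0.1172] yaw_y 25.0 z [-0.362  0.783 -0.505] F [-0.  -1.3 -0. ] op 0.0876 q [ 0.38  0.92 -0.4   1.51 -0.58  1.37  0.79]
[0.1791, -0.0699, -0.0582, -0.0708, -0.3262, 0.1268] rows>=9.0
```

```bash
python3 p.py .54 .0 .23 1.2 0 0
```

```text
t 9.58 G [0.6029 0.0925 0.1172] yaw_y 25.0 z [-0.362  0.783 -0.505] F [-0.  -1.3 -0. ] op 0.0876 q [ 0.38  0.92 -0.4   1.51 -0.58  1.37  0.79]
[0.1311, -0.239, -0.2901, -0.0674, -0.3267, 0.1208] rows>=8.9
```

Request:
{"op": "move_arm", "data": {
  "steps": [
    [0.015, -0.02, -0.035, -0.007, -0.035, 0.013],
    [0.03, -0.05, -0.07, -0.014, -0.07, 0.026],
    [0.045, -0.08, -0.105, -0.022, -0.107, 0.04],
    [0.06, -0.11, -0.14, -0.03, -0.143, 0.053],
    [0.075, -0.14, -0.175, -0.037, -0.18, 0.067],
    [0.09, -0.17, -0.21, -0.045, -0.217, 0.08],
    [0.105, -0.2, -0.245, -0.053, -0.254, 0.094],
    [0.12, -0.225, -0.275, -0.06, -0.29, 0.107],
    [0.131, -0.239, -0.29, -0.067, -0.327, 0.121],
    [0.131, -0.239, -0.29, -0.067, -0.327, 0.121]
  ]
}}

```text
t: 10.42
eef_pos: [0.5369, 0.0095, 0.2116]
eef_rot: [-2.183, -2.258, 0.001]
contact_force: [-0.6, 0.9, 0.0]
opening: 0.0876
grip_force: 0.0
```

```bash
cat > look.py <<'E'
from h import *
from plant import viewer,readout
import sys
for n in sys.argv[1:]:
    s=readout.read_state(); d=viewer.snapshot(n); T=None
    if n=="wrist":
        T=np.eye(4); T[:3,:3]=R.from_rotvec(s["eef_rot"]).as_matrix(); T[:3,3]=s["eef_pos"]; T=T@d["hand_eye"]
    P=cloud(d,T); z=P[...,2]; w=(P[...,0]>.4)&(P[...,0]<.68)&(P[...,1]>-.32)&(P[...,1]<.4)&(d["depth"]>0)
    H,S,V=cv2.split(cv2.cvtColor(d["frame"],cv2.COLOR_RGB2HSV))
    for h in (.11,.10):
      for m in blobs((abs(z-h+.0012)<.0045)&w&(S<70)):
        print(n,"top z%.2f"%h,m.sum(),np.median(z[m]).round(4),"outline",prect(d,m,h,T),"cloud",rect(P[m][:,:2]))
    m=(z<.03)&(z>-.01)&w&(H>17)&(H<32)&(S>60)&(V>120)
    for b in blobs(m,2000): print(n,"board",b.sum(),prect(d,b,.01,T))
    m=(abs(z-.01)<.008)&w&(V<100)&((H>95)&(H<125))
    for b in blobs(m,400): print(n,"slate",b.sum(),prect(d,b,.01,T))
    cv2.imwrite("pics/last_%s.png"%n,d["frame"][:,:,::-1])
E
python3 p.py .5065 -.1295 .2 1.2 0 0; python3 look.py top scene wrist
```

```text
t 10.42 G [0.5369 0.0095 0.2306] yaw_y 1.9 z [-0.001  0.    -1.   ] F [-0.6  0.9  0. ] op 0.0876 q [-0.06  0.27 -0.08  1.89  0.03  0.99 -0.12]
[-0.3447, -0.0875, 0.0765, -0.0005, -0.0001, 0.0041] rows>=3.5
top top z0.11 881 0.1088 outline (array([ 567.2, -220.2]), array([47.7, 48.5]), 70.2) cloud (array([ 567.6, -220.9]), array([47.3, 47.9]), 71.2)
top top z0.10 1005 0.0992 outline (array([549.3, 203.9]), array([49.9, 49.9]), 26.0) cloud (array([549.7, 204.7]), array([50.1, 50.4]), 26.0)
scene top z0.11 481 0.1087 outline (array([ 510.7, -131.2]), array([52.4, 49.1]), 1.2) cloud (array([ 507.7, -131.2]), array([50.8, 49.1]), 1.3)
scene top z0.11 590 0.109 outline (array([ 572.7, -223.6]), array([50.1, 52.6]), 71.9) cloud (array([ 569.8, -223.9]), array([50. , 52.1]), 71.5)
scene top z0.10 410 0.0984 outline (array([553.2, 201.3]), array([49.9, 52.5]), 27.1) cloud (array([551.2, 202.9]), array([49.7, 50.9]), 26.5)
scene top z0.10 71 0.0983 outline (array([ 532.3, -130.7]), array([ 9. , 47.2]), 0.9) cloud (array([ 531.7, -130.5]), array([ 4.1, 47.5]), 1.2)
scene top z0.10 95 0.0991 outline (array([ 587.7, -217.4]), array([32.8, 64.1]), 23.7) cloud (array([ 586.9, -217.5]), array([32. , 63.7]), 23.7)
scene board 2201 (array([550.7, -94. ]), array([142.5, 169.1]), 85.6)
scene slate 455 (array([ 550.1, -106.1]), array([53.9, 53.4]), 86.3)
scene slate 444 (array([ 545.3, -169.6]), array([50.2, 54.1]), 86.9)
wrist top z0.11 1333 0.1096 outline (array([ 506.3, -135.2]), array([49.2, 37. ]), 1.4) cloud (array([ 506. , -135.8]), array([49.9, 38.8]), 1.1)
wrist top z0.10 127 0.0983 outline (array([544.5, 173.4]), array([19.3,  6.7]), 1.7) cloud (array([544.7, 175.2]), array([19.7,  6.3]), 2.9)
wrist board 7329 (array([549.4, -83.7]), array([126.6, 169.5]), 85.9)
```

```bash
python3 p.py .507 -.1303 .15 1.2 0 0
```

```text
t 10.57 G [0.5373 0.0044 0.2277] yaw_y 1.7 z [-0.008  0.005 -1.   ] F [ 0.6 -0.4  0. ] op 0.0875 q [-0.05  0.27 -0.08  1.89  0.02  0.99 -0.11]
[-0.3357, -0.0839, 0.1931, -0.0025, -0.0016, 0.0028] rows>=3.8
```

Request:
{"op": "move_arm", "data": {
  "steps": [
    [-0.06, -0.015, 0.03, 0, 0, 0.001],
    [-0.13, -0.03, 0.07, -0.001, 0, 0.002],
    [-0.2, -0.05, 0.11, -0.002, -0.001, 0.0028],
    [-0.27, -0.067, 0.15, -0.0025, -0.0016, 0.0028],
    [-0.32, -0.08, 0.18, -0.0025, -0.0016, 0.0028],
    [-0.336, -0.084, 0.193, -0.0025, -0.0016, 0.0028],
    [-0.336, -0.084, 0.193, -0.0025, -0.0016, 0.0028],
    [-0.336, -0.084, 0.193, -0.0025, -0.0016, 0.0028]
  ]
}}

```text
t: 11.23
eef_pos: [0.5073, -0.1312, 0.1316]
eef_rot: [2.202, 2.239, 0.0]
contact_force: [0.5, -0.0, -0.2]
opening: 0.0874
grip_force: 0.0
```

```bash
python3 p.py .507 -.1303 .075 1.2 0 0
```

```text
t 11.23 G [ 0.5073 -0.1311  0.1506] yaw_y 0.9 z [ 0.001 -0.001 -1.   ] F [ 0.5 -0.  -0.2] op 0.0874 q [ 0.15  0.34 -0.02  2.    0.01  0.8   0.14]
[0.0023, -0.001, 0.1889, 0.0003, 0.0003, -0.0014] rows>=1.8
```

Request:
{"op": "move_arm", "data": {
  "steps": [
    [0.001, -0.001, 0.05, 0, 0, -0.0014],
    [0.002, -0.001, 0.1, 0, 0, -0.0014],
    [0.002, -0.001, 0.15, 0, 0, -0.0014],
    [0.002, -0.001, 0.18, 0, 0, -0.0014],
    [0.002, -0.001, 0.189, 0, 0, -0.0014],
    [0.002, -0.001, 0.189, 0, 0, -0.0014]
  ]
}}

```text
t: 11.73
eef_pos: [0.5075, -0.1289, 0.0563]
eef_rot: [2.192, 2.247, 0.0]
contact_force: [0.4, -0.0, 0.3]
opening: 0.0877
grip_force: 0.0
```

Request:
{"op": "move_arm", "data": {
  "steps": [
    [0, 0, 0, 0, 0, 0],
    [0, 0, 0, 0, 0, 0],
    [0, 0, 0, 0, 0, 0],
    [0, 0, 0, 0, 0, 0],
    [0, 0, 0, 0, 0, 0],
    [0, 0, 0, 0, 0, 0],
    [0, 0, 0, 0, 0, 0],
    [0, 0, 0, 0, 0, 0],
    [0, 0, 0, 0, 0, 0]
  ],
  "jaw": -1,
  "squeeze": 25
}}

```text
t: 12.48
eef_pos: [0.507, -0.1306, 0.0569]
eef_rot: [2.194, 2.243, -0.001]
contact_force: [-1.4, 0.7, 5.3]
opening: 0.05
grip_force: 25.0
```

```bash
python3 p.py .507 -.1303 .09 1.2 0 0;  python3 p.py .5487 -.1052 .09 -4.1 0 0
```

```text
t 12.48 G [ 0.507  -0.1305  0.0759] yaw_y 1.3 z [ 0.002 -0.003 -1.   ] F [-1.4  0.7  5.3] op 0.05 q [ 0.15  0.46 -0.02  2.05  0.02  0.63  0.14]
[0.0006, 0.0001, -0.0353, 0.0007, 0.0009, 0.0004] rows>=0.3
t 12.48 G [ 0.507  -0.1305  0.0759] yaw_y 1.3 z [ 0.002 -0.003 -1.   ] F [-1.4  0.7  5.3] op 0.05 q [ 0.15  0.46 -0.02  2.05  0.02  0.63  0.14]
[0.061, 0.1057, -0.0352, 0.0007, 0.0008, 0.0298] rows>=1.2
```

Request:
{"op": "move_arm", "data": {
  "steps": [
    [0, 0, -0.015, 0, 0, 0],
    [0, 0, -0.03, 0, 0, 0],
    [0.015, 0.025, -0.03, 0, 0, 0.008],
    [0.03, 0.055, -0.03, 0, 0, 0.016],
    [0.045, 0.08, -0.03, 0, 0, 0.024],
    [0.061, 0.1057, -0.03, 0, 0, 0.03],
    [0.061, 0.1057, -0.03, 0, 0, 0.03],
    [0.061, 0.1057, -0.03, 0, 0, 0.03],
    [0.061, 0.1057, -0.03, 0, 0, 0.03]
  ]
}}

```text
t: 13.23
eef_pos: [0.5479, -0.1057, 0.0685]
eef_rot: [2.297, 2.138, -0.001]
contact_force: [-0.1, 0.1, -1.8]
opening: 0.0495
grip_force: 25.0
```

```bash
python3 p.py .5487 -.1052 .0755 -4.1 0 0
```

```text
t 13.23 G [ 0.5479 -0.1056  0.0875] yaw_y -4.1 z [ 0.001 -0.003 -1.   ] F [-0.1  0.1 -1.8] op 0.0495 q [0.07 0.48 0.   1.96 0.   0.69 0.  ]
[0.0014, 0.0019, 0.0301, 0.0005, 0.0009, -0.0001] rows>=0.3
```

Lower, release, and rise.

Request:
{"op": "move_arm", "data": {
  "steps": [
    [0.001, 0.002, 0.012, 0, 0, 0],
    [0.001, 0.002, 0.022, 0, 0, 0],
    [0.001, 0.002, 0.028, 0, 0, 0],
    [0.001, 0.002, 0.03, 0, 0, 0],
    [0.001, 0.002, 0.031, 0, 0, 0],
    [0.001, 0.002, 0.031, 0, 0, 0]
  ]
}}

```text
t: 13.73
eef_pos: [0.5488, -0.1052, 0.0568]
eef_rot: [2.298, 2.138, -0.002]
contact_force: [-3.3, -0.1, 8.7]
opening: 0.0501
grip_force: 25.0
```

Request:
{"op": "move_arm", "data": {
  "steps": [
    [0, 0, 0, 0, 0, 0],
    [0, 0, 0, 0, 0, 0],
    [0, 0, 0, 0, 0, 0],
    [0, 0, 0, 0, 0, 0],
    [0, 0, 0, 0, 0, 0],
    [0, 0, -0.05, 0, 0, 0],
    [0, 0, -0.12, 0, 0, 0],
    [0, 0, -0.19, 0, 0, 0],
    [0, 0, -0.19, 0, 0, 0]
  ],
  "jaw": 1
}}

```text
t: 14.48
eef_pos: [0.5528, -0.1051, 0.1372]
eef_rot: [2.293, 2.133, 0.009]
contact_force: [0.5, -0.2, 0.3]
opening: 0.0877
grip_force: 0.0
```

```bash
python3 p.py .5685 -.222 .15 -18.5 0 0; python3 look.py wrist
```

```text
t 14.48 G [ 0.5526 -0.105   0.1562] yaw_y -4.1 z [ 0.011 -0.003 -1.   ] F [ 0.5 -0.2  0.3] op 0.0877 q [0.07 0.39 0.01 1.92 0.   0.83 0.  ]
[-0.2886, 0.0602, 0.0169, 0.0035, 0.0004, 0.0797] rows>=2.8
wrist top z0.11 4561 0.1094 outline (array([ 549.4, -103.2]), array([49.7, 48.9]), 85.7) cloud (array([ 549.5, -104.2]), array([49.8, 49.5]), 85.5)
wrist top z0.11 885 0.1092 outline (array([ 573. , -198.7]), array([18. , 51.6]), 85.3) cloud (array([ 572.6, -201.5]), array([52.9, 18.3]), 0.1)
wrist top z0.10 180 0.0982 outline (array([551.1, -79.3]), array([ 1.5, 47. ]), 85.7) cloud (array([551.4, -79.7]), array([ 0.9, 47.2]), 85.4)
wrist top z0.10 453 0.0987 outline (array([ 570. , -199.7]), array([55.5, 25.2]), 5.0) cloud (array([ 568.7, -201.6]), array([56.6, 24.4]), 10.7)
wrist board 17121 (array([ 547.4, -114.8]), array([185.1, 168.6]), 85.8)
wrist board 2225 (array([ 491.9, -275.8]), array([62. , 81.7]), 85.8)
wrist slate 717 (array([ 541.7, -188.7]), array([20.1, 55.1]), 86.8)
```

Request:
{"op": "move_arm", "data": {
  "steps": [
    [-0.06, 0.01, 0, 0, 0, 0.015],
    [-0.13, 0.025, 0, 0.001, 0, 0.035],
    [-0.2, 0.04, 0, 0.003, 0, 0.06],
    [-0.26, 0.055, 0.01, 0.0035, 0, 0.075],
    [-0.289, 0.06, 0.017, 0.0035, 0, 0.08],
    [-0.289, 0.06, 0.017, 0.0035, 0, 0.08],
    [-0.289, 0.06, 0.017, 0.0035, 0, 0.08],
    [-0.289, 0.06, 0.017, 0.0035, 0, 0.08]
  ]
}}

```text
t: 15.2
eef_pos: [0.5649, -0.2194, 0.1252]
eef_rot: [-2.542, -1.835, 0.011]
contact_force: [0.5, 0.1, 0.3]
opening: 0.0876
grip_force: 0.0
```

```bash
python3 look.py wrist;  python3 p.py .5685 -.2223 .075 -18.5 0 0
```

```text
wrist top z0.11 7921 0.1093 outline (array([ 550.1, -105.5]), array([49.5, 49.4]), 85.8) cloud (array([ 549.5, -104.9]), array([49.8, 49.7]), 85.8)
wrist top z0.11 5075 0.1094 outline (array([ 568.6, -222. ]), array([49.6, 49.3]), 71.8) cloud (array([ 568.3, -223.1]), array([50. , 50.1]), 71.7)
wrist top z0.10 65 0.099 outline (array([574.8, -97.4]), array([23.7,  1. ]), 86.0) cloud (array([574.8, -97.3]), array([24.4,  0.3]), 85.8)
wrist top z0.10 79 0.0988 outline (array([ 566.6, -128.5]), array([22.3, 10.3]), 32.3) cloud (array([ 566.4, -128.1]), array([22.5,  9.9]), 32.4)
wrist top z0.10 75 0.0991 outline (array([ 539.8, -129. ]), array([ 1.1, 27.8]), 86.2) cloud (array([ 540.1, -128.9]), array([ 0.3, 27.1]), 85.9)
wrist top z0.10 236 0.0985 outline (array([ 576.3, -199.4]), array([ 2.1, 47.9]), 71.8) cloud (array([ 575.9, -199.7]), array([ 1.2, 48.5]), 71.9)
wrist board 22021 (array([ 544. , -161.8]), array([277. , 167.2]), 85.8)
wrist slate 3118 (array([ 543.4, -171.2]), array([56.1, 56.3]), 85.8)
wrist slate 699 (array([ 515.4, -232.9]), array([59.8, 21.3]), 68.9)
t 15.25 G [ 0.5653 -0.2193  0.1445] yaw_y -18.3 z [-0.009  0.001 -1.   ] F [-0.4  0.4 -0.1] op 0.088 q [ 0.2   0.47  0.09  1.81 -0.05  0.87 -0.01]
[-0.0041, 0.0119, 0.1736, -0.0027, 0.0006, 0.0009] rows>=1.7
```

Request:
{"op": "move_arm", "data": {
  "steps": [
    [-0.004, 0.011, 0.05, -0.0027, 0, 0.001],
    [-0.004, 0.011, 0.1, -0.0027, 0, 0.001],
    [-0.004, 0.011, 0.14, -0.0027, 0, 0.001],
    [-0.004, 0.011, 0.165, -0.0027, 0, 0.001],
    [-0.004, 0.011, 0.174, -0.0027, 0, 0.001],
    [-0.004, 0.011, 0.174, -0.0027, 0, 0.001]
  ]
}}

```text
t: 15.75
eef_pos: [0.5679, -0.2235, 0.0556]
eef_rot: [2.551, 1.832, -0.004]
contact_force: [-0.2, 0.5, 0.2]
opening: 0.0878
grip_force: 0.0
```

Request:
{"op": "move_arm", "data": {
  "steps": [
    [0, 0, 0, 0, 0, 0],
    [0, 0, 0, 0, 0, 0],
    [0, 0, 0, 0, 0, 0],
    [0, 0, 0, 0, 0, 0],
    [0, 0, 0, 0, 0, 0],
    [0, 0, 0, 0, 0, 0],
    [0, 0, 0, 0, 0, 0],
    [0, 0, 0, 0, 0, 0],
    [0, 0, 0, 0, 0, 0]
  ],
  "jaw": -1,
  "squeeze": 25
}}

```text
t: 16.5
eef_pos: [0.5683, -0.2247, 0.0564]
eef_rot: [2.551, 1.829, -0.003]
contact_force: [-1.0, -0.4, 3.3]
opening: 0.0497
grip_force: 25.0
```

```bash
python3 p.py .5388 -.2370 .087 -4.1 0 0
```

```text
t 16.5 G [ 0.5683 -0.2246  0.0754] yaw_y -18.7 z [-0.    -0.003 -1.   ] F [-1.  -0.4  3.3] op 0.0497 q [ 0.21  0.57  0.08  1.85 -0.06  0.73  0.  ]
[-0.0529, -0.0598, -0.0288, 0.0002, 0.001, -0.0812] rows>=2.0
```

Request:
{"op": "move_arm", "data": {
  "steps": [
    [0, 0, -0.015, 0, 0, 0],
    [0, 0, -0.03, 0, 0, 0],
    [-0.015, -0.015, -0.03, 0, 0, -0.02],
    [-0.03, -0.03, -0.03, 0, 0, -0.04],
    [-0.045, -0.045, -0.03, 0, 0, -0.06],
    [-0.057, -0.06, -0.03, 0, 0, -0.081],
    [-0.057, -0.06, -0.03, 0, 0, -0.081],
    [-0.057, -0.06, -0.03, 0, 0, -0.081],
    [-0.057, -0.06, -0.03, 0, 0, -0.081]
  ]
}}

```text
t: 17.25
eef_pos: [0.5388, -0.2383, 0.0685]
eef_rot: [2.3, 2.136, -0.003]
contact_force: [-0.5, -0.5, -1.3]
opening: 0.0499
grip_force: 25.0
```

```bash
python3 p.py .5388 -.2388 .075 -4.1 0 0
```

```text
t 17.25 G [ 0.5388 -0.2382  0.0875] yaw_y -4.2 z [ 0.001 -0.003 -1.   ] F [-0.5 -0.5 -1.3] op 0.0499 q [ 0.29  0.52  0.02  1.89 -0.01  0.73  0.24]
[-0.0012, 0.0, 0.0313, 0.0003, 0.001, -0.0007] rows>=0.3
```

Request:
{"op": "move_arm", "data": {
  "steps": [
    [-0.001, 0, 0.012, 0, 0, 0],
    [-0.001, 0, 0.022, 0, 0, 0],
    [-0.001, 0, 0.028, 0, 0, 0],
    [-0.001, 0, 0.03, 0, 0, 0],
    [-0.001, 0, 0.031, 0, 0, 0],
    [-0.001, 0, 0.031, 0, 0, 0]
  ]
}}

```text
t: 17.75
eef_pos: [0.5381, -0.2385, 0.0563]
eef_rot: [2.299, 2.139, -0.004]
contact_force: [-2.8, 1.4, 7.1]
opening: 0.0502
grip_force: 25.0
```

Request:
{"op": "move_arm", "data": {
  "steps": [
    [0, 0, 0, 0, 0, 0],
    [0, 0, 0, 0, 0, 0],
    [0, 0, 0, 0, 0, 0],
    [0, 0, 0, 0, 0, 0],
    [0, 0, 0, 0, 0, 0],
    [0, 0, -0.05, 0, 0, 0],
    [0, 0, -0.12, 0, 0, 0],
    [0, 0, -0.19, 0, 0, 0],
    [0, 0, -0.25, 0, 0, 0],
    [0, 0, -0.25, 0, 0, 0]
  ],
  "jaw": 1
}}

```text
t: 18.58
eef_pos: [0.5411, -0.2398, 0.1609]
eef_rot: [2.293, 2.133, 0.003]
contact_force: [1.1, -0.3, 0.3]
opening: 0.0879
grip_force: 0.0
```

```bash
python3 look.py wrist|grep -v z0.10; python3 p.py .5502 .2035 .19 26 0 0
```

```text
wrist top z0.11 4603 0.1093 outline (array([ 548.9, -111.6]), array([37.9, 48.9]), 85.9) cloud (array([ 549. , -110.9]), array([38.1, 49.5]), 85.8)
wrist top z0.11 3696 0.1094 outline (array([ 538.8, -236.1]), array([48.8, 49. ]), 85.7) cloud (array([ 538.8, -236.7]), array([49.3, 49.4]), 85.8)
wrist board 23736 (array([ 542. , -187.8]), array([263.5, 168.8]), 85.9)
wrist slate 2822 (array([ 543.4, -171.2]), array([54.9, 56.1]), 85.8)
t 18.63 G [ 0.5399 -0.2392  0.1775] yaw_y -4.1 z [ 0.005 -0.005 -1.   ] F [ 0.1 -0.1 -0.5] op 0.0874 q [ 0.29  0.4   0.03  1.83 -0.01  0.9   0.25]
[1.1058, -0.0542, -0.0365, 0.0013, 0.0019, -0.1674] rows>=10.6
```

Request:
{"op": "move_arm", "data": {
  "steps": [
    [0.06, -0.003, -0.003, 0, 0, -0.01],
    [0.15, -0.006, -0.006, 0, 0, -0.02],
    [0.25, -0.012, -0.01, 0, 0, -0.035],
    [0.35, -0.018, -0.013, 0, 0, -0.05],
    [0.45, -0.024, -0.016, 0, 0, -0.065],
    [0.55, -0.03, -0.02, 0, 0, -0.08],
    [0.65, -0.036, -0.023, 0, 0, -0.1],
    [0.75, -0.04, -0.027, 0, 0, -0.115],
    [0.84, -0.045, -0.03, 0, 0, -0.13],
    [0.9, -0.048, -0.032, 0, 0, -0.14]
  ]
}}

```text
t: 19.47
eef_pos: [0.5437, 0.1263, 0.1665]
eef_rot: [-1.769, -2.596, 0.004]
contact_force: [1.0, 0.4, 0.1]
opening: 0.0879
grip_force: 0.0
```

```bash
python3 p.py .5502 .2035 .15 26 0 0
```

```text
t 19.47 G [0.5437 0.1264 0.1855] yaw_y 21.4 z [-0.002 -0.002 -1.   ] F [1.  0.4 0.1] op 0.0879 q [-0.18  0.36 -0.2   1.88  0.09  0.91 -0.05]
[0.1737, 0.0859, 0.0883, -0.0008, 0.0003, -0.0253] rows>=2.0
```

Request:
{"op": "move_arm", "data": {
  "steps": [
    [0.05, 0.025, 0.025, 0, 0, -0.01],
    [0.1, 0.05, 0.05, 0, 0, -0.02],
    [0.15, 0.075, 0.075, 0, 0, -0.025],
    [0.174, 0.086, 0.088, 0, 0, -0.025],
    [0.174, 0.086, 0.088, 0, 0, -0.025],
    [0.174, 0.086, 0.088, 0, 0, -0.025],
    [0.174, 0.086, 0.088, 0, 0, -0.025]
  ]
}}

```text
t: 20.05
eef_pos: [0.5522, 0.1972, 0.132]
eef_rot: [1.677, 2.655, -0.006]
contact_force: [-0.5, 0.1, 0.6]
opening: 0.0878
grip_force: 0.0
```

```bash
python3 look.py wrist|grep top;python3 p.py .5502 .2035 .065 26 0 0
```

```text
wrist top z0.10 4504 0.0994 outline (array([549.4, 205.5]), array([49.1, 49.8]), 25.5) cloud (array([550. , 204.7]), array([49.7, 50.1]), 25.4)
t 20.1 G [0.5524 0.1972 0.1513] yaw_y 25.4 z [ 0.    -0.004 -1.   ] F [-0.3  0.5  0.2] op 0.0875 q [-0.28  0.44 -0.22  1.84  0.13  0.87 -0.12]
[0.0177, 0.0023, 0.2157, -0.0005, 0.0012, -0.0032] rows>=2.1
```

Request:
{"op": "move_arm", "data": {
  "steps": [
    [0.01, 0.002, 0.05, 0, 0, 0],
    [0.021, 0.003, 0.1, 0, 0, 0],
    [0.021, 0.003, 0.15, 0, 0, 0],
    [0.021, 0.003, 0.195, 0, 0, 0],
    [0.021, 0.003, 0.216, 0, 0, 0],
    [0.021, 0.003, 0.216, 0, 0, 0],
    [0.021, 0.003, 0.216, 0, 0, 0]
  ]
}}

```text
t: 20.68
eef_pos: [0.5498, 0.2061, 0.0461]
eef_rot: [1.675, 2.655, -0.005]
contact_force: [-0.6, 0.9, 0.1]
opening: 0.088
grip_force: 0.0
```

Request:
{"op": "move_arm", "data": {
  "steps": [
    [0, 0, 0, 0, 0, 0],
    [0, 0, 0, 0, 0, 0],
    [0, 0, 0, 0, 0, 0],
    [0, 0, 0, 0, 0, 0],
    [0, 0, 0, 0, 0, 0],
    [0, 0, 0, 0, 0, 0],
    [0, 0, 0, 0, 0, 0],
    [0, 0, 0, 0, 0, 0],
    [0, 0, 0, 0, 0, 0]
  ],
  "jaw": -1,
  "squeeze": 25
}}

```text
t: 21.43
eef_pos: [0.5494, 0.2069, 0.0458]
eef_rot: [1.674, 2.657, -0.005]
contact_force: [-1.7, 0.2, 3.9]
opening: 0.0498
grip_force: 25.0
```

```bash
python3 p.py .5498 .205 .20 25.4 0 0; python3 p.py .5434 -.1712 .20 -4.2 0 0
```

```text
t 21.43 G [0.5494 0.207  0.0648] yaw_y 25.6 z [-0.    -0.003 -1.   ] F [-1.7  0.2  3.9] op 0.0498 q [-0.32  0.56 -0.2   1.89  0.17  0.71 -0.17]
[-0.0057, -0.0017, -0.338, -0.0005, 0.0009, 0.001] rows>=3.2
t 21.43 G [0.5494 0.207  0.0648] yaw_y 25.6 z [-0.    -0.003 -1.   ] F [-1.7  0.2  3.9] op 0.0498 q [-0.32  0.56 -0.2   1.89  0.17  0.71 -0.17]
[-0.8471, -0.4221, -0.3349, -0.0003, 0.001, 0.1654] rows>=9.6
```

Request:
{"op": "move_arm", "data": {
  "steps": [
    [0, 0, -0.04, 0, 0, 0],
    [0, 0, -0.11, 0, 0, 0],
    [0, 0, -0.18, 0, 0, 0],
    [0, 0, -0.26, 0, 0, 0],
    [0, 0, -0.33, 0, 0, 0],
    [0, 0, -0.37, 0, 0, 0],
    [0, 0, -0.38, 0, 0, 0],
    [-0.06, -0.03, -0.38, 0, 0, 0.01],
    [-0.13, -0.065, -0.38, 0, 0, 0.025],
    [-0.2, -0.1, -0.38, 0, 0, 0.04]
  ]
}}

```text
t: 22.27
eef_pos: [0.5468, 0.1173, 0.1963]
eef_rot: [1.838, 2.547, -0.007]
contact_force: [0.3, -0.8, -2.8]
opening: 0.05
grip_force: 25.0
```

```bash
python3 p.py .5434 -.169 .215 -4.2 0 0
```

```text
t 22.27 G [0.5468 0.1174 0.2153] yaw_y 18.4 z [-0.002 -0.004 -1.   ] F [ 0.3 -0.8 -2.8] op 0.05 q [-0.18  0.33 -0.18  1.85  0.07  0.97 -0.07]
[-0.6766, -0.2335, 0.0035, -0.0009, 0.0011, 0.1254] rows>=6.9
```

Request:
{"op": "move_arm", "data": {
  "steps": [
    [-0.08, -0.028, 0, 0, 0, 0.015],
    [-0.16, -0.055, 0, 0, 0, 0.03],
    [-0.25, -0.086, 0, 0, 0, 0.046],
    [-0.34, -0.117, 0, 0, 0, 0.063],
    [-0.43, -0.148, 0.001, 0, 0, 0.08],
    [-0.52, -0.18, 0.002, 0, 0, 0.097],
    [-0.6, -0.207, 0.003, 0, 0, 0.11],
    [-0.65, -0.224, 0.003, 0, 0, 0.12],
    [-0.677, -0.2335, 0.0035, 0, 0, 0.1254],
    [-0.677, -0.2335, 0.0035, 0, 0, 0.1254]
  ]
}}

```text
t: 23.1
eef_pos: [0.5434, -0.1713, 0.196]
eef_rot: [2.305, 2.132, -0.007]
contact_force: [-0.5, 0.3, -1.5]
opening: 0.05
grip_force: 25.0
```

Request:
{"op": "move_arm", "data": {
  "steps": [
    [0, 0, 0, 0, 0, 0],
    [0, 0, 0, 0, 0, 0]
  ]
}}

```text
t: 23.27
eef_pos: [0.5447, -0.1659, 0.1968]
eef_rot: [2.297, 2.142, -0.003]
contact_force: [0.1, -1.0, -1.5]
opening: 0.0496
grip_force: 25.0
```

```bash
python3 p.py .5434 -.169 .085 -4.2 0 0
```

```text
t 23.27 G [ 0.5448 -0.1659  0.2158] yaw_y -4.0 z [-0.001 -0.002 -1.   ] F [ 0.1 -1.  -1.5] op 0.0496 q [ 0.17  0.33  0.01  1.84 -0.    0.97  0.12]
[-0.0072, -0.0025, 0.3269, -0.0003, 0.0006, 0.0011] rows>=3.1
```

Request:
{"op": "move_arm", "data": {
  "steps": [
    [0, 0, 0, 0, 0, 0],
    [0, 0, 0, 0, 0, 0],
    [0, 0, 0, 0, 0, 0],
    [0, 0, 0, 0, 0, 0],
    [0, 0, 0, 0, 0, 0]
  ]
}}

```text
t: 23.68
eef_pos: [0.5447, -0.1681, 0.1975]
eef_rot: [2.299, 2.138, -0.003]
contact_force: [-0.3, -0.8, -1.5]
opening: 0.0499
grip_force: 25.0
```

```bash
python3 p.py .5434 -.169 .095 -4.2 0 0
```

```text
t 23.68 G [ 0.5447 -0.1681  0.2165] yaw_y -4.2 z [-0.    -0.003 -1.   ] F [-0.3 -0.8 -1.5] op 0.0499 q [ 0.17  0.33  0.02  1.84 -0.    0.97  0.12]
[-0.0014, -0.0031, 0.3038, 0.0001, 0.001, 0.0002] rows>=2.9
```

Request:
{"op": "move_arm", "data": {
  "steps": [
    [-0.001, -0.002, 0.03, 0, 0, 0],
    [-0.001, -0.002, 0.08, 0, 0, 0],
    [-0.001, -0.003, 0.14, 0, 0, 0],
    [-0.001, -0.003, 0.2, 0, 0, 0],
    [-0.001, -0.003, 0.25, 0, 0, 0],
    [-0.001, -0.003, 0.285, 0, 0, 0],
    [-0.001, -0.003, 0.303, 0, 0, 0],
    [-0.001, -0.003, 0.303, 0, 0, 0],
    [-0.001, -0.003, 0.303, 0, 0, 0],
    [-0.001, -0.003, 0.303, 0, 0, 0]
  ]
}}

```text
t: 24.52
eef_pos: [0.5442, -0.1694, 0.0773]
eef_rot: [2.299, 2.136, -0.002]
contact_force: [-0.4, 0.1, -1.6]
opening: 0.0498
grip_force: 25.0
```

```bash
python3 p.py .5434 -.169 .075 -4.2 0 0
```

```text
t 24.52 G [ 0.5442 -0.1693  0.0963] yaw_y -4.2 z [ 0.002 -0.004 -1.   ] F [-0.4  0.1 -1.6] op 0.0498 q [ 0.18  0.48  0.01  1.93 -0.    0.72  0.12]
[0.001, -0.0022, 0.0532, 0.0006, 0.0011, -0.0] rows>=0.5
```

Request:
{"op": "move_arm", "data": {
  "steps": [
    [0, -0.002, 0.015, 0, 0, 0],
    [0, -0.002, 0.03, 0, 0, 0],
    [0, -0.002, 0.042, 0, 0, 0],
    [0, -0.002, 0.049, 0, 0, 0],
    [0, -0.002, 0.053, 0, 0, 0],
    [0, -0.002, 0.055, 0, 0, 0],
    [0, -0.002, 0.055, 0, 0, 0]
  ]
}}

```text
t: 25.1
eef_pos: [0.5422, -0.1691, 0.0557]
eef_rot: [2.301, 2.137, -0.004]
contact_force: [-7.3, 2.4, 15.0]
opening: 0.0502
grip_force: 25.0
```

Request:
{"op": "move_arm", "data": {
  "steps": [
    [0, 0, 0, 0, 0, 0],
    [0, 0, 0, 0, 0, 0],
    [0, 0, 0, 0, 0, 0],
    [0, 0, 0, 0, 0, 0],
    [0, 0, 0, 0, 0, 0],
    [0, 0, -0.05, 0, 0, 0],
    [0, 0, -0.12, 0, 0, 0],
    [0, 0, -0.19, 0, 0, 0],
    [0, 0, -0.22, 0, 0, 0],
    [0, 0, -0.22, 0, 0, 0]
  ],
  "jaw": 1
}}

```text
t: 25.93
eef_pos: [0.5446, -0.1694, 0.145]
eef_rot: [2.297, 2.134, 0.001]
contact_force: [0.2, 0.6, -0.6]
opening: 0.0879
grip_force: 0.0
```

Request:
{"op": "move_arm", "data": {
  "steps": [
    [0, 0, 0, 0, 0, 0],
    [0, 0, 0, 0, 0, 0],
    [0, 0, 0, 0, 0, 0],
    [0, 0, 0, 0, 0, 0]
  ]
}}

```text
t: 26.27
eef_pos: [0.5417, -0.1687, 0.1407]
eef_rot: [-2.301, -2.139, 0.006]
contact_force: [-0.3, 0.6, 0.5]
opening: 0.0879
grip_force: 0.0
```

```bash
python3 look.py wrist|grep -v z0.10; python3 p.py .5434 -.169 .2 -4.2 0 0
```

```text
wrist top z0.11 5574 0.1094 outline (array([ 549.4, -104.4]), array([48.4, 48.8]), 85.8) cloud (array([ 549.4, -104.5]), array([49.1, 49.5]), 85.9)
wrist top z0.11 4370 0.1094 outline (array([ 542.5, -169.6]), array([50. , 48.9]), 85.5) cloud (array([ 542.5, -170.7]), array([49.6, 49.4]), 85.3)
wrist top z0.11 358 0.1081 outline (array([ 540.4, -211.1]), array([ 5.1, 48.2]), 85.9) cloud (array([ 540.4, -213.1]), array([ 3.2, 48.8]), 85.2)
wrist top z0.11 1275 0.1096 outline (array([ 537.7, -250.9]), array([19.7, 48.7]), 85.9) cloud (array([ 537.9, -250.9]), array([20.7, 49.4]), 85.4)
wrist board 23863 (array([ 544.9, -148.6]), array([251.1, 168.7]), 85.8)
t 26.32 G [ 0.5419 -0.1687  0.1599] yaw_y -4.2 z [-0.002 -0.003 -1.   ] F [-0.5  0.7 -0.2] op 0.088 q [ 0.18  0.39  0.01  1.89 -0.    0.85  0.12]
[-0.0007, 0.0037, -0.1002, -0.0007, 0.0009, 0.0] rows>=1.0
```

View pics/last_wrist.png

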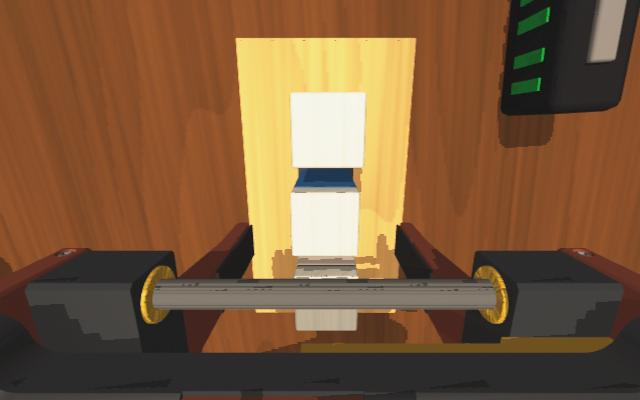

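The wrist view shows the three lids in line, green (328,130), blue (325,222) and white (326,315), all square with the board. Backing away for a clear check.

Request:
{"op": "move_arm", "data": {
  "steps": [
    [0, 0, -0.1, 0, 0, 0],
    [0, 0, -0.2, 0, 0, 0],
    [0.08, 0, -0.25, 0, 0, 0],
    [0.17, 0, -0.25, 0, 0, 0],
    [0.26, 0, -0.25, 0, 0, 0],
    [0.35, 0, -0.25, 0, 0, 0],
    [0.44, 0, -0.25, 0, 0, 0],
    [0.53, 0, -0.25, 0, 0, 0],
    [0.58, 0, -0.25, 0, 0, 0],
    [0.6, 0, -0.25, 0, 0, 0]
  ]
}}

```text
t: 27.15
eef_pos: [0.5597, 0.0754, 0.2408]
eef_rot: [2.295, 2.145, -0.003]
contact_force: [0.3, 0.6, -0.5]
opening: 0.0883
grip_force: 0.0
```

Request:
{"op": "move_arm", "data": {
  "steps": [
    [0, 0, 0, 0, 0, 0],
    [0, 0, 0, 0, 0, 0],
    [0, 0, 0, 0, 0, 0],
    [0, 0, 0, 0, 0, 0],
    [0, 0, 0, 0, 0, 0],
    [0, 0, 0, 0, 0, 0]
  ]
}}

```text
t: 27.65
eef_pos: [0.5602, 0.0695, 0.2415]
eef_rot: [2.301, 2.135, -0.004]
contact_force: [-0.4, 0.1, 0.7]
opening: 0.0881
grip_force: 0.0
```

```bash
python3 look.py top scene wrist|grep -v z0.10
python3 - <<'E'
import cv2
a=cv2.imread("pics/last_top.png")[90:310,100:540]; cv2.imwrite("pics/top9.png",cv2.resize(a,None,fx=1.8,fy=1.8))
E
```

```text
top top z0.11 968 0.109 outline (array([ 548.1, -103.4]), array([49.1, 48.5]), 87.2) cloud (array([ 548.2, -104. ]), array([49.5, 48.4]), 86.1)
top top z0.11 131 0.109 outline (array([ 558.1, -174.6]), array([38.5, 12.7]), 84.5) cloud (array([ 560.9, -175.6]), array([39.5, 12.5]), 75.1)
top top z0.11 337 0.1091 outline (array([ 538.4, -247.3]), array([23.9, 46.9]), 85.8) cloud (array([ 538.3, -248.3]), array([24.7, 47.3]), 87.4)
top top z0.11 114 0.1093 outline (array([ 545.2, -220.3]), array([28.5, 17.2]), 42.7) cloud (array([ 544.8, -221.1]), array([28.2, 18. ]), 48.9)
top top z0.11 133 0.1088 outline (array([ 529.7, -158.2]), array([25.1, 25.4]), 78.8) cloud (array([ 530.1, -158.6]), array([25.1, 25.3]), 79.5)
top board 2218 (array([ 491. , -157.4]), array([155.1,  63.1]), 85.8)
scene top z0.11 510 0.1089 outline (array([ 553.1, -105.8]), array([49.1, 52. ]), 85.3) cloud (array([ 550.4, -105.6]), array([49.2, 51.1]), 84.9)
scene top z0.11 539 0.1089 outline (array([ 546.5, -171.8]), array([49.2, 52.1]), 85.4) cloud (array([ 544.2, -171.8]), array([49.7, 52. ]), 84.7)
scene top z0.11 562 0.109 outline (array([ 543.8, -237.7]), array([49.5, 54.2]), 86.0) cloud (array([ 540.4, -238. ]), array([49.9, 52.6]), 85.6)
scene board 3713 (array([ 545.6, -171.4]), array([299.6, 169.3]), 86.0)
wrist top z0.11 1362 0.1096 outline (array([ 549.3, -101.1]), array([47.8, 49.3]), 85.7) cloud (array([ 549.3, -102.7]), array([48.2, 49.3]), 84.8)
wrist board 4435 (array([551.4, -57.7]), array([ 75.5, 169.5]), 85.7)
```

View pics/top9.png

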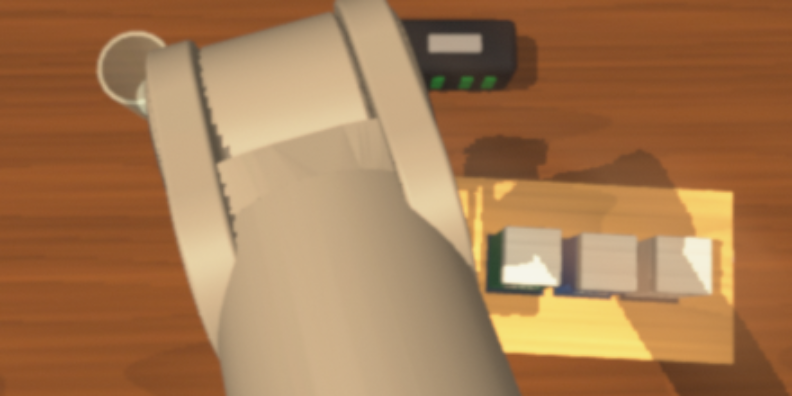

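The top view shows the three lids in an even row at (532,258), (607,263) and (685,265), with the clock and tumbler in place. In the scene camera each tin lies within about 1.5 mm and 1.3 degrees of its square, so I'm handing in.

```bash
python3 -c "
from plant import env
print(env.finish_job())"
```

```text
the job is handed in; nothing more can be done
None
```

I stood the blue tin up and lined up all three tins, lids on top, with green left, blue middle and white right, each within about 1.5 mm of its square's centre; clock and tumbler untouched, and the job handed in at about 28 s.

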